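Unlock the block vice and clamp the carved printing block

ROBOT

A 7-joint arm with a two-finger parallel gripper is mounted at the origin on the work surface. World frame = base frame: x ahead of the robot, y to its left, z up, the work surface at z = 0. Lengths are in m, angles in rad, forces in N, time in s.
With the tool pointing down it reaches from about 0.4 to 0.875 m from the base axis. Payload 19.3 kg.
Tool frame: the origin (TCP) lies midway between the tips of the shut fingers; the grasp point (between the pads) lies 19 mm behind it; x points along the fingers, y is the direction in which the jaws open and shut, and the axes are right-handed (so a half turn about x gives the same grasp; the last joint's range is limited). The gripper opens to 85 mm and grips with 20 to 120 N. Pads are 22 mm wide; open, the fingers measure 114 mm over their backs; the gripper's body (76 mm by 85 mm) begins 54 mm behind the grasp point. The pads swing forward as they close: fully open they stand 13 mm farther back than shut.
Start: joints at [-1.228, 0.521, -0.036, 1.599, 0.021, 1.021, -0.113], TCP at [0.251, 0.572, 0.231] pointing down, gripper open.
Joint ranges: [-2.91, 2.91], [-0.3, 2.13], [-1.5, 1.42], [0.17, 2.43], [-1.26, 4.41], [0.16, 1.93], [-2.52, 2.52]. Speed limits (rad/s): [1.89, 1.89, 2.39, 2.39, 3.01, 3.01, 3.01].

INTERFACE

Orientations are given as [roll, pitch, yaw] about the fixed x, y, z axes, in that order (R = Rz(yaw) Ry(pitch) Rx(roll)).
In Python, from workcell import telemetry, vision, workorder gives the robot as it stands. The module is installed in compiled form; this text tells all that it offers.
- The arm moves only by the tool play_rows, never from a script. Its argument "deltas" is a list of rows, each a list of 7 numbers: the shift along the world's x, y, z in mm, then the turn, a rotation vector about the world's x, y, z in degrees, then the finger opening in mm, from 0 to 85.4. In form: [[x, y, z, wx, wy, wz, jaw], ...]. A call has 1 to 8 rows; each row shifts and turns the commanded pose from where the row before left it; what a row does not reach is not made up. A row lasts 1/8 s, in which the tool goes at most 62.5 mm and 10.7 degrees, less where a joint would pass 70% of its speed; a pose out of reach is approached as far as the arm can. A call with a gripper value outside its range is refused whole. The fingers move at their own pace and stop on an object; "grip_force" is the grip in N (left out, the last holds). Time passes only in rows, so rows that do not move let the fingers close. It gives the time, the measured TCP pose, the force and the opening at its end, in the units of the state.
- telemetry.observe(): the state, without advancing time (a new reading comes with each control period).
- vision.grab_frame(name): name is "scene" or "top" or "wrist"; returns the picture (480x640x3 uint8, red, green, blue); there is no depth.
- vision.camera_info(name): a dict with "mtx" (3x3 intrinsics, pixels), "k1" (the pictures are not rectified: a ray, as slopes to the right and down, at radius r is drawn at 1 + k1 r^2 times it, then the intrinsics apply), "rvec" (rotation vector, rad) and "tvec" (3), from world to camera coordinates, as OpenCV has them. Camera axes: x right, y down, z forward; pixel columns grow to the right and rows downward; lengths in m; the calibration is good to about 2 mm. A picture is of the moment at which its call begins: read the wrist's pose just before it. camera_info takes no time and is no camera call; for the wrist camera it gives the pose at the moment of the call.
- workorder.job_done(): hands the job in, once; it reports no verdict.
The state is a dict: "clock": time; "qpos": joint angles; "qd": joint speeds; "joint_efforts": joint torques, N m; "position": TCP position; "tool_rot": TCP orientation; "force": force on the tool from outside, world axes, zero at the start; "moment": the same for the moment, N m; "grip_width": finger opening in m.
Only numpy, scipy, OpenCV 4.12 (cv2) and the standard library are available. Lean on these libraries where they do the work, as an engineer would, in place of code of your own. Each camera call takes 0.05 s, during which the arm holds its last target. There are 200 camera calls.

TASK

Clamp the carved printing block in the bench vice: slide the lock bolt fully back by its tab, then swing the lever fully home so that the jaw closes the block square against the fence. Leave the bolt drawn back. Do not touch the block itself, do not force the lever against the bolt, and leave the other things on the bench where they are.

Things in the scene. Friction and masses are not known exactly. Their poses are not given: they have to be found in the camera images.
- vice: Block vice fixed to the bench: wooden board spanning x -110..130, y -330..150 mm from this origin (at bench height), 22 mm thick. Wooden fence along its +y end, inner face y = 125 mm. A 140 mm wooden jaw parallel to it is driven towards it (+y) by the lever: its face is at y = 10 mm with the lever open, 40 mm with it home, in proportion. Place and yaw vary.
- lever (a joint): Main handle: angle (rad) of the flat steel lever that swings level, clockwise seen from above, and works the jaw. 0 = open, it points along the vice's -y; 1.35 = fully home on its stop, pointing nearly along the vice's -x. It starts at 0 to 0.08, stays where left and takes about 2 to 4 N at the knob. With the bolt in it is stopped at about 0.13.
- lever_pivot (a point): the lever's pivot axis at the lever's mid-height, 50 mm above the bench; at (70, -50) mm in the vice's frame
- lever_knob (a point): Centre of the upright wooden knob (cylinder 30 mm across, 50 mm tall, 56 to 106 mm above the bench) near the lever's outer end, 150 mm from the pivot axis. The lever is a bar 22 mm wide, 44 to 56 mm above the bench, ending 10 mm beyond the knob's axis.
- bolt (a joint): Interlock: how far (m) the square steel bolt is drawn back along the vice's -y. 0 to 0.012 (start) = in: its nose lies beside the lever's outer end, on the side the lever would swing to, and blocks it; from about 0.055 it is clear; 0.075 = fully back, on its stop. It stays where left and takes about 3 N to slide.
- bolt_tab (a point): Centre of the bolt's upright flat tab, by which it is slid: 34 mm wide (vice x), 10 mm thick (vice y), 66 to 110 mm above the bench. It stands beside the bolt, 50 mm to the vice's -x of its centre line, on a flat arm whose top is 66 mm above the bench. Open space around it but for the lever knob, 70 to 100 mm away on its +x side.
- block_center (a point): Centre of the wooden printing block with a carved flower (not the other one, on the bench), loose on the vice board between fence and jaw: 120 (its x) x 85 (its y) x 36 mm high, top 58 mm above the bench. It starts 8 to 20 mm short of the fence, slightly askew; square, its axes follow the vice's.
- hex_key: bystander: L-shaped dark hex key, 90 mm long, 8 mm thick, lying on the vice board; origin under the middle of its long leg
- punch: bystander: steel carving punch, 115 mm long, 10 mm thick, lying on the vice board; origin under its middle
- mallet: bystander: dark wooden striking stick, 200 x 38 x 34 mm, on the bench; origin under its middle
- hammer: bystander: hammer lying on the bench at the right
- oil: bystander: upright bottle, 60 mm across, 130 mm tall; origin under its centre
- screwdriver: bystander: screwdriver lying on the bench at the right
- wax: bystander: upright jar, 76 mm across, 60 mm tall; origin under its centre
Mind the look-alikes: they are no part of the job. What is shaped like the part that bears block_center but pink is not meant.

How it is judged:
By the outcome, as a careful person would: the job done as asked, in the order asked, and still so for the second after the job is handed in, with the robot touching nothing.
It also fails if it takes over 51 s, if anything falls off the work surface, if the arm or the gripper's body presses on something with over 40 N, if the wrist force passes 120 N, or if a joint passes its speed limit or range.

## Working session

There is one attempt and no reset: what is moved stays moved. The work goes in short steps, Python scripts to look and compute and a tool call to move; the robot and the scene stay as the last step left them, time stands still between calls to the robot, and variables do not carry over. Pictures are saved under pics/ and viewed, about 8 in all and at most 12, crops included, and the job is handed in when it is done.

Besides the shell and the picture viewer there is one more tool, called in YAML: its name, and indented under it one key for each argument. play_rows: Moves the arm, as the interface text tells. Its arguments: {"type":"object","properties":{"deltas":{"type":"array","items":{"type":"array","items":{"type":"number"}}},"grip_force":{"type":"number"}},"required":["deltas"]}

```bash
mkdir -p pics
cat > h.py <<'E'
import numpy as np, cv2
from workcell import telemetry, vision, workorder
def ray(cam,uv):
    i=vision.camera_info(cam) if isinstance(cam,str) else cam
    K=np.array(i["mtx"],float);k=float(i["k1"])
    p=cv2.undistortPoints(np.array(uv,float).reshape(-1,1,2),K,np.array([k,0,0,0.])).reshape(-1,2)
    R=cv2.Rodrigues(np.array(i["rvec"],float))[0];t=np.array(i["tvec"],float).ravel()
    return -R.T@t, np.c_[p,np.ones(len(p))]@R
def plane(cam,uv,z):
    c,d=ray(cam,uv); return c+d*((z-c[2])/d[:,2])[:,None]
def proj(cam,P):
    i=vision.camera_info(cam) if isinstance(cam,str) else cam
    return cv2.projectPoints(np.array(P,float).reshape(-1,1,3),np.array(i["rvec"],float),np.array(i["tvec"],float),np.array(i["mtx"],float),np.array([float(i["k1"]),0,0,0]))[0].reshape(-1,2)
def save(cam,n):
    im=vision.grab_frame(cam); cv2.imwrite(f"pics/{n}.png",im[:,:,::-1]); return im
E
python3 - <<'E'
from h import *
save("top","top0");save("scene","scene0")
for n in("top","scene"): print(n,ray(n,[[320,240]]))
print(telemetry.observe())
E
```

```text
top (array([ 0.27158761, -0.09205912,  1.29174499]), array([[ 0.19832857,  0.00420949, -0.9801588 ]]))
scene (array([ 0.96169551, -0.63511478,  0.85296015]), array([[-0.45328715,  0.51311226, -0.7291079 ]]))
{'clock': 0.1, 'qpos': array([-1.22820051,  0.52195656, -0.03635011,  1.59995815,  0.02123842,
        1.02111117, -0.11284016]), 'qd': array([ 0.00011994, -0.0017828 , -0.00064467, -0.00124214, -0.00181745,
       -0.00078786, -0.00063278]), 'joint_efforts': array([ 3.65042666e-03, -9.28474259e+01,  1.98395133e+00, -3.70528293e+01,
        1.81770790e-02,  5.26659904e-03,  8.53574960e-06]), 'position': array([0.25063715, 0.57220358, 0.23077914]), 'tool_rot': array([-1.47950915,  1.56974924, -1.89231621]), 'force': array([-0.22677396, -0.02287646,  0.35250593]), 'moment': array([-0.00066683, -0.04781156,  0.00973763]), 'grip_width': 0.08557475376317455}
```

View pics/top0.png

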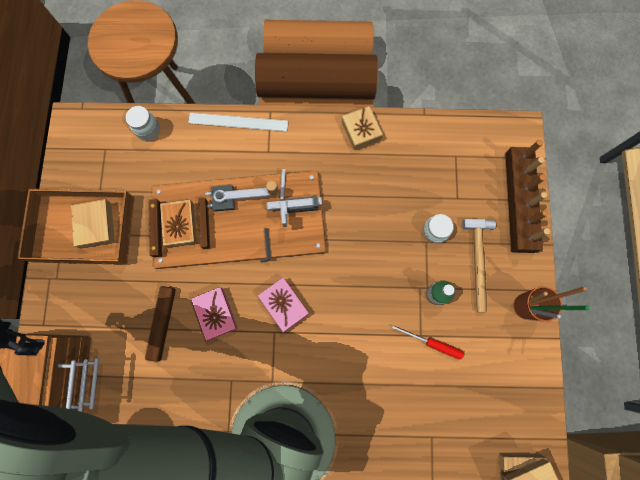

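View pics/scene0.png

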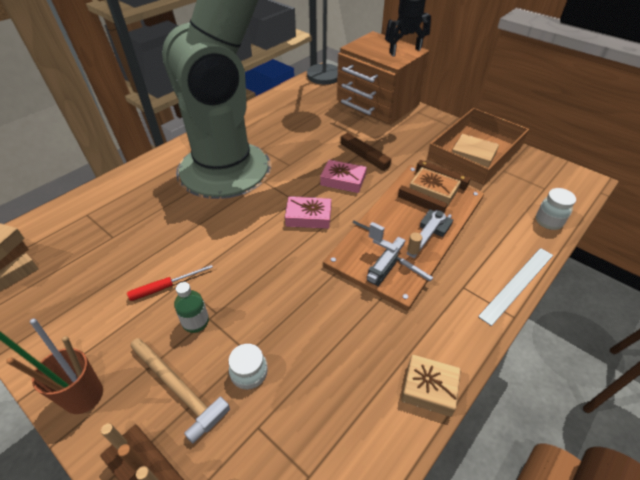

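Run:
```python
from h import *
im=cv2.imread("pics/top0.png"); c=im[160:280,140:340]
cv2.imwrite("pics/crop0.png",cv2.resize(c,None,fx=4,fy=4,interpolation=cv2.INTER_CUBIC))
im=cv2.imread("pics/scene0.png"); c=im[150:310,310:490]
cv2.imwrite("pics/crop1.png",cv2.resize(c,None,fx=3.7,fy=3.7,interpolation=cv2.INTER_CUBIC))
print(plane("top",[[152,187],[318,171],[327,252],[154,268]],.022))
```

```text
[[ 0.67303399  0.40016702  0.022     ]
 [ 0.73116997 -0.07625038  0.022     ]
 [ 0.4949798  -0.10680123  0.022     ]
 [ 0.43880983  0.37175412  0.022     ]]
```

View pics/crop0.png

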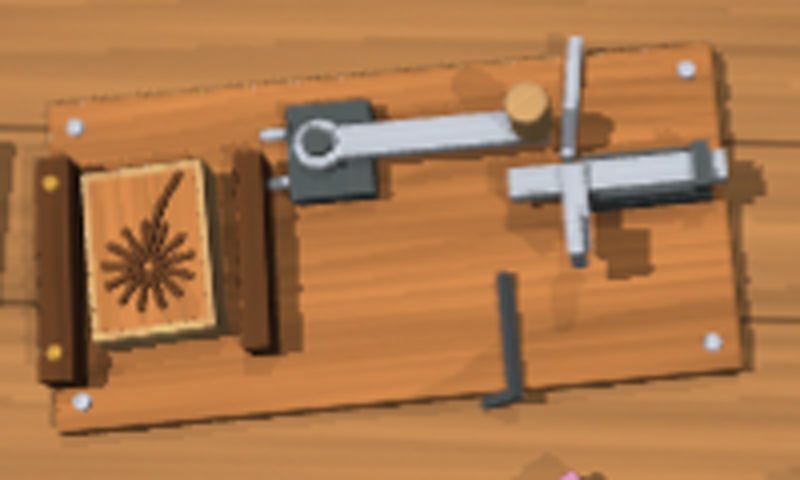

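View pics/crop1.png

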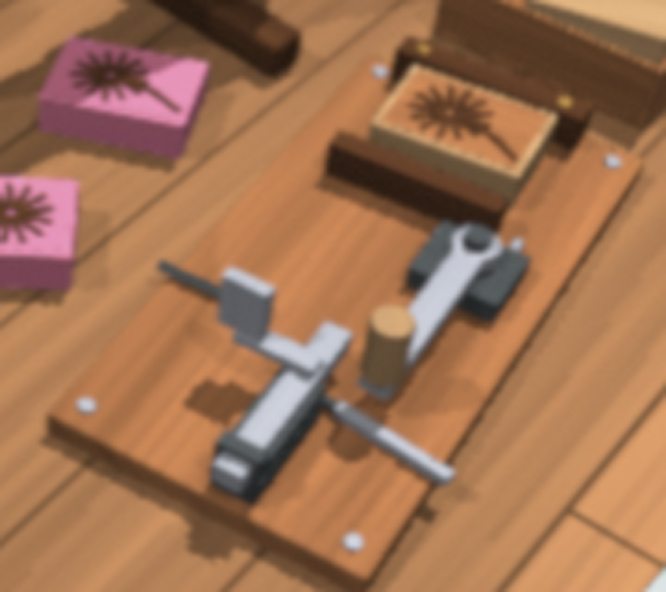

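```bash
cat >> h.py <<'E'
def vice():
    W=plane("top",[[152,187],[318,171],[327,252],[154,268]],.022)[:,:2]
    V=np.array([[130,150],[130,-330],[-110,-330],[-110,150]])/1e3
    a=W-W.mean(0);b=V-V.mean(0)
    th=np.arctan2((b[:,0]*a[:,1]-b[:,1]*a[:,0]).sum(),(a*b).sum())
    R=np.array([[np.cos(th),-np.sin(th)],[np.sin(th),np.cos(th)]])
    return th,R,W.mean(0)-R@V.mean(0),W-(V@R.T+W.mean(0)-R@V.mean(0))
E
python3 - <<'E'
from h import *
th,R,o,res=vice(); print(np.degrees(th),o,res*1e3)
C=lambda p:np.array(p)/4+[140,160]
def show(n,uv,z):
    w=plane("top",[C(uv)],z)[0]; print(n,w*1e3,(R.T@(w[:2]-o))*1e3)
show("pivot",(318,142),.056);show("knobtop",(527,104),.106)
show("tab end top",(580,263),.110);show("tab start",(572,165),.066)
show("bolt nose",(510,182),.06);show("bolt back",(726,165),.06)
show("punch",(571,97),.032);show("hex",(510,335),.03)
# scene view of tab top, crop1 corners /3.7+(310,150)
S=lambda p:np.array(p)/3.7+[310,150]
for n,uv,z in [("tabtop1",(226,268),.11),("tabtop2",(272,286),.11),("knob",(391,322),.106),("pivot",(478,237),.06)]:
    w=plane("scene",[S(uv)],z)[0]; print("scene",n,w*1e3,(R.T@(w[:2]-o))*1e3)
E
```

```text
6.888624015521479 [0.56377601 0.23536829] [[-1.81261641  0.28938852]
 [-1.24770062  0.40695424]
 [ 0.82960957 -1.35836431]
 [ 2.23070746  0.66202154]]
pivot [641.4156929  195.33919527  56.        ] [ 72.27813813 -49.05221166]
knobtop [655.85918799  45.35471546 106.        ] [  68.62827074 -199.68632866]
tab end top [546.63734359   5.39514462 110.        ] [ -44.5978603  -226.25740026]
tab start [625.74190806  17.15226652  66.        ] [  35.34580817 -224.07293076]
bolt nose [614.40105521  59.90660864  60.        ] [  29.21476703 -180.26700595]
bolt back [629.82039225 -88.43235983  60.        ] [  26.73105933 -329.38453248]
punch [685.71233304  22.86576358  32.        ] [  95.56859244 -225.59351477]
hex [512.97825227  58.56972386  30.        ] [ -71.63622808 -169.42961678]
scene tabtop1 [554.02619257  12.67194108 110.        ] [ -36.38957315 -219.91935024]
scene tabtop2 [586.30724181  18.99300376 110.        ] [  -3.58340862 -217.51569841]
scene knob [660.10891733  46.13854461 106.        ] [  72.94133428 -199.4178692 ]
scene pivot [642.18314053 199.37911867  60.        ] [ 73.524593   -45.13349922]
```

Run:
```python
from h import *
from scipy.spatial.transform import Rotation as Ro
th,R,o,_=vice()
s=telemetry.observe(); M=Ro.from_euler("xyz",s["tool_rot"]).as_matrix(); print(M.round(3))
V=lambda *p:(o+R@np.array(p)/1e3)*1e3
print("pre",V(-20,-185),"tab",V(-22,-222),"knob0",V(70,-200))
for a in np.linspace(0,1.35,8): print(a,V(70-150*np.sin(a),-50-150*np.cos(a)))
print("-y dir",R@[0,-1])
```

```text
[[-0.     0.401  0.916]
 [-0.001  0.916 -0.401]
 [-1.    -0.001  0.   ]]
pre [566.10923496  49.30497557] tab [568.56144248  12.33219263] knob0 [657.25863664  45.20783329]
0.0 [657.25863664  45.20783329]
0.19285714285714287 [628.38305676  44.5204474 ]
0.38571428571428573 [599.91106489  49.38020993]
0.5785714285714286 [572.89836658  59.60692702]
0.7714285714285715 [548.34655858  74.82140488]
0.9642857142857143 [527.16599097  94.45950989]
1.1571428571428573 [510.14201248 117.79308589]
1.35 [497.90585073 143.95695331]
-y dir [ 0.11993973 -0.99278118]
```

play_rows:
  deltas:
    - [20, -32, 0, 0, 0, -3.7, 0]
    - [20, -32, 0, 0, 0, -3.7, 0]
    - [20, -32, 0, 0, 0, -3.7, 0]
    - [20, -32, 0, 0, 0, -3.7, 0]
    - [20, -32, 0, 0, 0, -3.7, 0]
    - [20, -32, 0, 0, 0, -3.7, 0]
    - [20, -32, 0, 0, 0, -3.7, 0]
    - [20, -32, 0, 0, 0, -3.7, 0]
  grip_force: 40

```text
clock: 1.1
position: [0.4112, 0.3153, 0.2312]
tool_rot: [-1.5, 1.57, -2.432]
force: [0.6, 0.7, 0.5]
grip_width: -0.0002
```

play_rows:
  deltas:
    - [20, -32, 0, 0, 0, -3.7, 0]
    - [20, -32, 0, 0, 0, -3.7, 0]
    - [20, -32, 0, 0, 0, -3.7, 0]
    - [20, -32, 0, 0, 0, -3.7, 0]
    - [20, -32, 0, 0, 0, -3.7, 0]
    - [20, -32, 0, 0, 0, -3.7, 0]
    - [15, -32, 0, 0, 0, -3.7, 0]
    - [0, 0, 0, 0, 0, 0, 0]

```text
clock: 2.1
position: [0.5463, 0.0899, 0.2311]
tool_rot: [-0.327, 1.57, -1.713]
force: [-0.7, 0.4, -0.2]
grip_width: -0.0
```

Run:
```python
from h import *
save("wrist","w0"); th,R,o,_=vice()
V=lambda x,y,z:[*(o+R@np.array([x,y])/1e3),z]
print(proj("wrist",[V(-39,-222,.11),V(-5,-222,.11),V(70,-200,.106)]), telemetry.observe()["qpos"])
```

```text
[[306.26818548 334.33822431]
 [346.75953994 336.82871444]
 [438.02727159 316.33461071]] [-0.50597649  0.42474604  0.31560329  1.80393863 -0.1589297   0.93831295
  0.06552813]
```

View pics/w0.png

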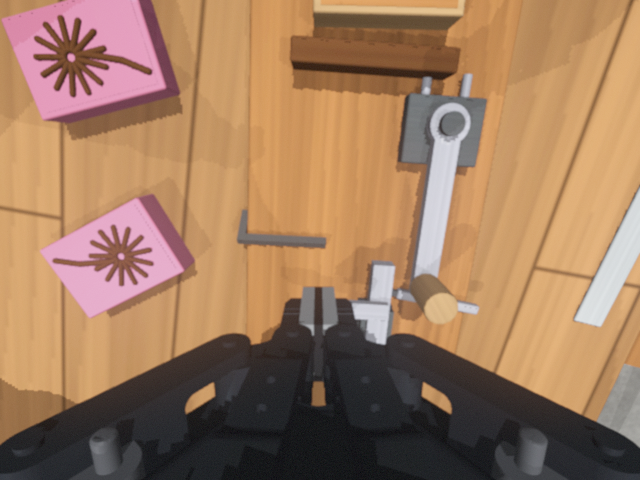

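play_rows:
  deltas:
    - [9, -20, -20, 0, 0, 0, 0]
    - [9, -19, -30, 0, 0, 0, 0]
    - [0, 0, -35, 0, 0, 0, 0]
    - [0, 0, -30, 0, 0, 0, 0]
    - [0, 0, -20, 0, 0, 0, 0]
    - [0, 0, -16, 0, 0, 0, 0]
    - [0, 0, 0, 0, 0, 0, 0]

```text
clock: 3.02
position: [0.5631, 0.054, 0.0795]
tool_rot: [-1.711, 1.569, -3.092]
force: [-0.3, 0.4, 0.6]
grip_width: -0.0001
```

Run:
```python
from h import *
im=save("scene","s1"); c=im[150:310,310:490,::-1]
cv2.imwrite("pics/crop2.png",cv2.resize(c,None,fx=3.7,fy=3.7,interpolation=cv2.INTER_CUBIC))
```

```text
(no output)
```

View pics/crop2.png

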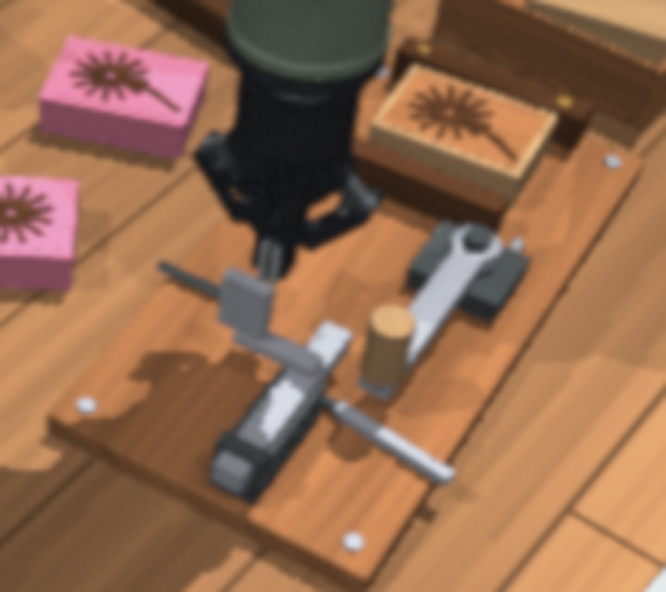

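play_rows:
  deltas:
    - [1.2, -10, 0, 0, 0, 0, 0]
    - [1.2, -10, 0, 0, 0, 0, 0]
    - [1.2, -10, 0, 0, 0, 0, 0]
    - [1.2, -10, 0, 0, 0, 0, 0]
    - [1.2, -10, 0, 0, 0, 0, 0]
    - [1.2, -10, 0, 0, 0, 0, 0]

```text
clock: 3.82
position: [0.5711, -0.0072, 0.0803]
tool_rot: [2.208, 1.571, 0.826]
force: [0.7, 2.8, 1.8]
grip_width: -0.0001
```

play_rows:
  deltas:
    - [0.6, -5, 0, 0, 0, 0, 0]
    - [0.6, -5, 0, 0, 0, 0, 0]
    - [0.6, -5, 0, 0, 0, 0, 0]

```text
clock: 4.2
position: [0.5727, -0.0216, 0.0803]
tool_rot: [-2.327, 1.571, 2.575]
force: [0.8, 2.3, 1.7]
grip_width: 0.0003
```

play_rows:
  deltas:
    - [0.5, -4, 0, 0, 0, 0, 0]
    - [0.5, -4, 0, 0, 0, 0, 0]
    - [0.5, -4, 0, 0, 0, 0, 0]

```text
clock: 4.58
position: [0.5742, -0.0337, 0.0803]
tool_rot: [-1.899, 1.571, 3.003]
force: [-0.4, 2.6, 1.5]
grip_width: 0.0003
```

play_rows:
  deltas:
    - [0.3, -2.5, 0, 0, 0, 0, 0]
    - [0.3, -2.5, 0, 0, 0, 0, 0]

```text
clock: 4.82
position: [0.5746, -0.0363, 0.0802]
tool_rot: [-2.939, 1.568, 1.964]
force: [-4.3, 23.2, 6.2]
grip_width: -0.0001
```

play_rows:
  deltas:
    - [0.2, -2, 0, 0, 0, 0, 0]
    - [0.2, -2, 0, 0, 0, 0, 0]

```text
clock: 5.08
position: [0.5746, -0.0366, 0.0801]
tool_rot: [-2.969, 1.564, 1.936]
force: [-8.1, 40.4, 11.8]
grip_width: 0.0003
```

play_rows:
  deltas:
    - [-1, 9, 0, 0, 0, 0, 0]
    - [-2, 20, 0, 0, 0, 0, 0]
    - [0, 0, 30, 0, 0, 0, 0]
    - [0, 0, 40, 0, 0, 0, 40]
    - [20, 15, 40, 0, 0, 0, 85]
    - [20, 20, 10, 0, 0, 0, 85]
    - [20, 20, 0, 0, 0, 0, 85]
    - [23, 5, 0, 0, 0, 0, 85]

```text
clock: 6.08
position: [0.6556, 0.049, 0.2003]
tool_rot: [3.125, 1.57, 1.745]
force: [0.2, 0.2, 0.1]
grip_width: 0.0846
```

play_rows:
  deltas:
    - [0, 0, 0, 0, 0, 0, 85]

```text
clock: 6.2
position: [0.6558, 0.0477, 0.1997]
tool_rot: [-0.686, 1.57, -2.066]
force: [-0.6, 0.0, -0.4]
grip_width: 0.0848
```

Run:
```python
from h import *
from scipy.spatial.transform import Rotation as Ro
s=telemetry.observe(); i=vision.camera_info("wrist"); M=Ro.from_euler("xyz",s["tool_rot"]).as_matrix()
print(s["position"],s["grip_width"],M.round(3))
save("wrist","w1"); save("scene","s2")
a=cv2.imread("pics/w1.png");b=cv2.imread("pics/s2.png")[150:310,310:490]
b=cv2.resize(b,(400,356),interpolation=cv2.INTER_CUBIC);a=cv2.resize(a,(400,300))
o=np.zeros((356,800,3),np.uint8);o[:300,:400]=a;o[:,400:]=b;cv2.imwrite("pics/m1.png",o)
print("tcp px",proj("wrist",[s["position"],s["position"]+[0,0,-.05]]))
```

```text
[0.65581204 0.04768364 0.19966126] 0.08478842617543368 [[-0.     0.982  0.189]
 [-0.     0.189 -0.982]
 [-1.    -0.     0.   ]]
tcp px [[320.16040006 306.32237912]
 [319.67043369 269.30466733]]
```

View pics/m1.png

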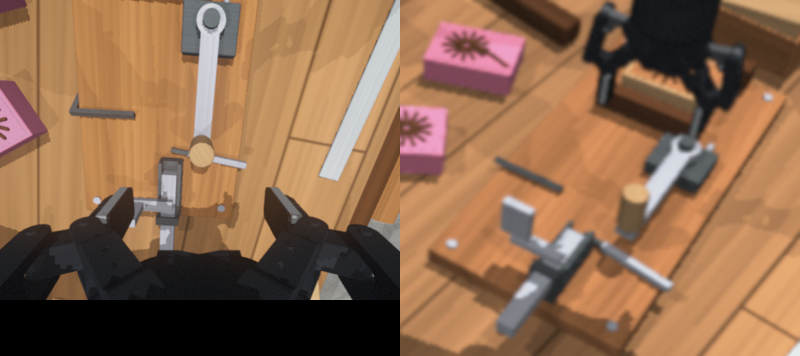

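play_rows:
  deltas:
    - [1, 0, -25, 0, 0, -2, 60]
    - [1, -2, -30, 0, 0, -2, 55]
    - [0, 0, -30, 0, 0, 0, 55]
    - [0, 0, -25, 0, 0, 0, 50]
    - [0, 0, -17, 0, 0, 0, 45]
    - [0, 0, 0, 0, 0, 0, 38]
    - [0, 0, 0, 0, 0, 0, 38]
  grip_force: 20

```text
clock: 7.18
position: [0.6577, 0.0444, 0.0743]
tool_rot: [1.474, 1.57, 0.023]
force: [1.0, -0.5, -0.1]
grip_width: 0.0383
```

Run:
```python
from h import *
from scipy.spatial.transform import Rotation as Ro
th,R,o,_=vice()
s=telemetry.observe(); M=Ro.from_euler("xyz",s["tool_rot"]).as_matrix();print(s["position"],s["grip_width"],M[:,1],s["force"],s["qpos"])
a=np.linspace(0,1.35,11); P=np.array([R@[70-150*np.sin(x),-50-150*np.cos(x)] for x in a])*0+np.array([o*1e3+R@[70-150*np.sin(x),-50-150*np.cos(x)] for x in a])
print(P.round(1)); print(np.diff(P,axis=0).round(1))
```

```text
[0.6576694  0.04435271 0.07430247] 0.03825462278615448 [0.99289571 0.11898255 0.00112144] [ 0.99898733 -0.52528959 -0.0804538 ] [-0.32133772  0.77882997  0.25917288  1.62655939 -0.26157972  0.76932338
  0.17423689]
[[657.3  45.2]
 [637.1  44.1]
 [616.9  45.8]
 [597.1  50.2]
 [578.1  57.1]
 [560.3  66.6]
 [543.8  78.4]
 [529.1  92.3]
 [516.4 108.1]
 [505.9 125.4]
 [497.9 144. ]]
[[-20.2  -1.1]
 [-20.2   1.7]
 [-19.8   4.4]
 [-19.    7. ]
 [-17.9   9.5]
 [-16.4  11.8]
 [-14.7  13.9]
 [-12.7  15.8]
 [-10.5  17.3]
 [ -8.   18.6]]
```

play_rows:
  deltas:
    - [-20, -1, 0, 0, 0, -7.7, 38]
    - [-20, 1.7, 0, 0, 0, -7.7, 38]
    - [-20, 4.4, 0, 0, 0, -7.7, 38]
    - [-19, 7, 0, 0, 0, -7.7, 38]

```text
clock: 7.68
position: [0.5786, 0.0564, 0.0746]
tool_rot: [2.14, 1.568, 0.146]
force: [2.9, 0.8, -1.2]
grip_width: 0.0378
```

play_rows:
  deltas:
    - [-18, 9.5, 0, 0, 0, -7.7, 38]
    - [-16.5, 12, 0, 0, 0, -7.7, 38]
    - [-14.7, 14, 0, 0, 0, -7.7, 38]

```text
clock: 8.05
position: [0.5294, 0.0922, 0.0745]
tool_rot: [2.688, 1.568, 0.291]
force: [2.4, -0.3, 0.0]
grip_width: 0.0379
```

play_rows:
  deltas:
    - [-12.7, 16, 0, 0, 0, -7.7, 38]
    - [-10.5, 17.3, 0, 0, 0, -7.7, 38]
    - [-4, 9.3, 0, 0, 0, -3.9, 38]

```text
clock: 8.43
position: [0.5019, 0.1357, 0.0742]
tool_rot: [-2.838, 1.569, 0.714]
force: [-0.6, -4.0, -1.2]
grip_width: 0.0377
```

play_rows:
  deltas:
    - [-2, 4.6, 0, 0, 0, -2, 38]
    - [-2, 4.6, 0, 0, 0, -2, 38]
    - [-0.7, 2, 0, 0, 0, 0, 38]

```text
clock: 8.8
position: [0.4974, 0.1459, 0.0735]
tool_rot: [-3.053, 1.57, 0.432]
force: [0.4, -2.2, 1.8]
grip_width: 0.0376
```

Close to the stop; small steps until the force rises.

play_rows:
  deltas:
    - [-0.8, 2.5, 0, 0, 0, 0, 38]
    - [-0.8, 2.5, 0, 0, 0, 0, 38]

```text
clock: 9.05
position: [0.4955, 0.1502, 0.0733]
tool_rot: [1.103, 1.57, -1.696]
force: [1.0, -10.7, 2.7]
grip_width: 0.0379
```

play_rows:
  deltas:
    - [-0.5, 1.5, 0, 0, 0, 0, 38]
    - [-0.5, 1.5, 0, 0, 0, 0, 38]

```text
clock: 9.3
position: [0.4954, 0.1507, 0.0734]
tool_rot: [1.7, 1.567, -1.101]
force: [8.0, -26.1, -2.6]
grip_width: 0.0382
```

play_rows:
  deltas:
    - [0.5, -3, 0, 0, 0, 0, 38]
    - [0.8, -4, 0, 0, 0, 0, 44]
    - [0, 0, 0, 0, 0, 0, 50]
    - [0, 0, 20, 0, 0, 0, 50]
    - [0, 0, 40, 0, 0, 0, 50]
    - [-10, -15, 40, 0, 0, 0, 50]
    - [-20, -30, 30, 0, 0, 0, 50]
    - [-20, -30, 20, 0, 0, 0, 50]

```text
clock: 10.3
position: [0.4453, 0.0714, 0.2243]
tool_rot: [-2.444, 1.57, 1.042]
force: [1.2, -0.3, -0.1]
grip_width: 0.05
```

play_rows:
  deltas:
    - [0, -40, 0, 0, 0, 0, 50]
    - [0, -40, 0, 0, 0, 0, 50]
    - [0, -40, 0, 0, 0, 0, 50]
    - [0, 0, 0, 0, 0, 0, 50]

```text
clock: 10.8
position: [0.4456, -0.0504, 0.2236]
tool_rot: [3.079, 1.57, 0.277]
force: [-0.1, -0.0, -0.8]
grip_width: 0.0499
```

Run:
```python
from h import *
save("top","top2");save("scene","s3")
a=cv2.imread("pics/top2.png")[160:300,140:340];b=cv2.imread("pics/s3.png")[150:310,310:490]
a=cv2.resize(a,(800,560),interpolation=cv2.INTER_CUBIC)
cv2.imwrite("pics/m2.png",a);cv2.imwrite("pics/m3.png",cv2.resize(b,None,fx=3.7,fy=3.7,interpolation=cv2.INTER_CUBIC))
th,R,o,_=vice()
V=lambda x,y,z:[*(o+R@np.array([x,y])/1e3),z]
print("knob home expect (crop px)",(proj("top",[V(70-150*np.sin(1.35),-50-150*np.cos(1.35),.106)])-[140,160])*4)
```

```text
knob home expect (crop px) [[365.441393   332.53923312]]
```

View pics/m2.png

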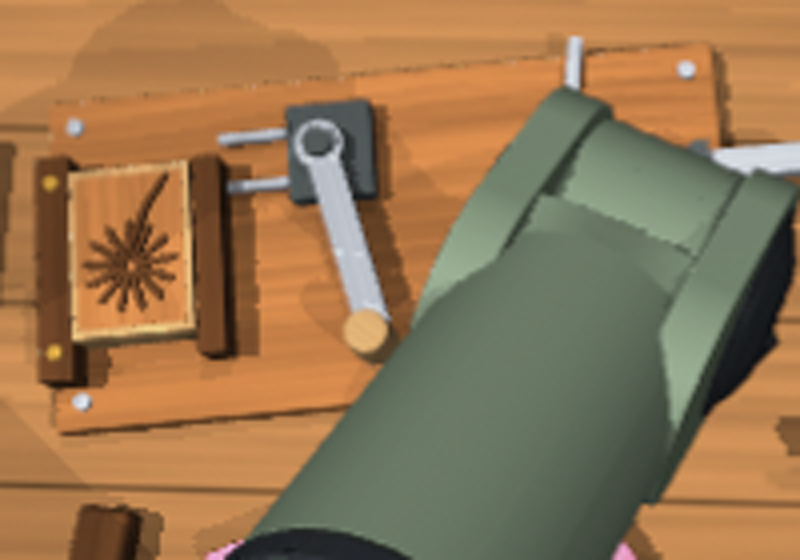

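View pics/m3.png

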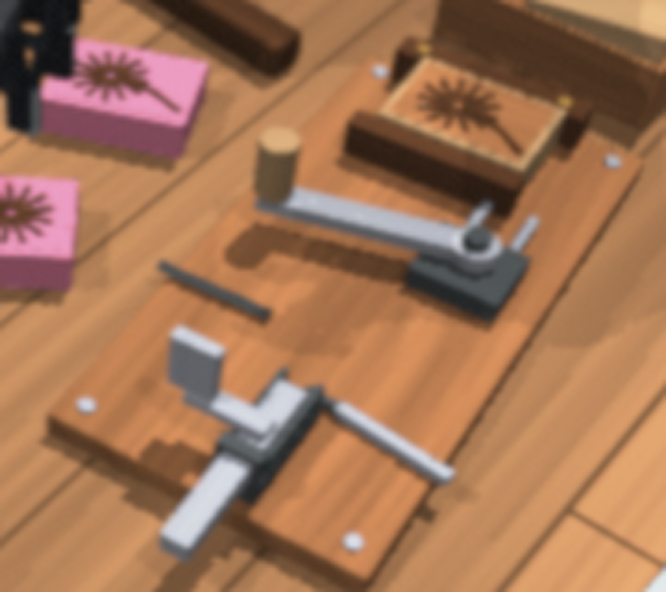

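```bash
python3 -c "
from h import *
print(workorder.job_done())"
```

```text
the job is handed in; nothing more can be done
None
```

The block is clamped, and I handed the job in at about 11 s on the clock, well under the 51 s limit.

- **Bolt:** I pushed the tab back with shut fingers along the vice's -y until it met its stop. Sliding took about 2.5 N, and the force rose to about 40 N at the stop. The bolt was left drawn back.
- **Lever:** I held the knob loosely between the fingers and swung it round its arc to its stop. It took about 3–4 N on the way and about 27 N at the end. I then backed off and lifted clear.

**Last checks:**
- **Knob:** its top showed at crop pixel (366, 331); the fully home position works out to (365, 333).
- **Block:** it sits flush and square between jaw and fence.
- **Bolt and bystanders:** the bolt is still back. The hex key and punch show where they started. The arm hid part of the bench in the last overhead picture, so I did not re-check every other item.
- **Gripper:** it is about 0.22 m above the bench, touching nothing.

No check failed or disagreed.

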